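Third hand for a shelf bracket

ROBOT

A 6-joint arm with a two-finger parallel gripper is mounted at the origin on the work surface. World frame = base frame: x ahead of the robot, y to its left, z up, the work surface at z = 0. Lengths are in m, angles in degrees, forces in N, time in s.
With the tool pointing down it reaches from about 0.4 to 0.825 m from the base axis. Payload 7 kg.
Tool frame: the origin (TCP) lies midway between the tips of the shut fingers; the grasp point (between the pads) lies 19 mm behind it; z points along the fingers, y is the line along which they close (so a half turn about z gives the same grasp; the last joint's range is limited). The gripper opens to 88 mm and grips with 3 to 60 N. Pads are 19 mm wide; open, the fingers measure 130 mm over their backs; the gripper's body (78 mm by 193 mm) begins 47 mm behind the grasp point.
Start: joints at [-48.065, 20.546, 0.682, 0, -70.136, -16.507], TCP at [0.29, -0.61, 0.227] pointing down, gripper open.
Joint ranges: [-176.03, 176.03], [-82.01, 121.73], [-58.28, 71.71], [-173.87, 95.51], [-174.79, -0.11], [-173.66, 173.66]. Speed limits (degrees/s): [136.94, 136.94, 172.46, 180, 180, 180].

INTERFACE

Orientations are given as a 3x3 rotation matrix whose columns are the frame's x, y, z axes.
In Python, from rig import robot gives the robot as it stands. Calls block until the motion is done:
- robot.goto(position, orientation): joint-space move of the TCP to a pose.
- robot.servo_line(position, ori=None, speed=0.15): straight line of the TCP; ori=None keeps the orientation; speed is the mean speed in m/s.
- robot.movej(angles): joint-space move.
- robot.move_gripper(opening): opening from 0.0 (shut) to 1.0 (fully open); the grip force is fixed at half the most; returns when the fingers have stopped.
- robot.dwell(seconds).
- robot.ik(position, orientation): joint angles nearest the present ones, or None.
- robot.grab_frame(name): name is "scene" or "top" or "wrist"; returns (picture, depth): 384x512x3 uint8, red, green, blue; 384x512 float32, m along the optical axis (not along the pixel's ray), 0 where there is no reading.
- robot.camera_info(name): a dict with "vfov" (degrees; the focal length in pixels is half the picture's height over the tangent of half this angle, whatever the lens; pixels are square), "cx", "cy" (the principal point, pixels), "view" (4x4, takes a point from world to camera coordinates); the wrist camera has in their place "T_tool_cam" (4x4, takes a point from camera to tool coordinates, whose origin is the TCP and whose axes are the flange's). Camera axes: x right, y down, z forward; pixel columns grow to the right and rows downward; lengths in m; the calibration is good to about 2 mm. A picture is of the moment at which its call begins: read the wrist's pose just before it. camera_info takes no time and is no camera call.
A pose or a line that the arm cannot do raises robot.Unreachable and nothing moves.
- robot.job_done(): hands the job in; it is judged then, once.
Readings, each from a call of its own:
- robot.read_t(): time.
- robot.read_qpos(): joint angles.
- robot.read_qvel(): joint speeds.
- robot.read_effort(): joint torques, N m.
- robot.read_position(): TCP position.
- robot.read_tcp_rot(): TCP orientation.
- robot.read_force(): force on the tool from outside, world axes, zero at the start.
- robot.read_ft_torque(): the same for the moment, N m.
- robot.read_grip_width(): opening from 0.0 (shut) to 1.0 (fully open).
- robot.read_finger_force(): force on a finger pad.
Only numpy, scipy, OpenCV 4.12 (cv2) and the standard library are available. Lean on these libraries where they do the work, as an engineer would, in place of code of your own. Each camera call takes 0.05 s, during which the arm holds its last target. There are 200 camera calls.

TASK

On the force gauge, press the large power key fully down and let it up, then press the small zero key the same way while nothing pushes on the jig's backboard. Then stand the wooden shelf bracket on the jig's bed with the broad flat face of its flange flush and centred on the sprung plywood backboard, and press it against the board with a steady 12 newtons so that a colleague can drive the screws from behind. Keep it there for a few seconds and finish still holding and pressing; leave the jar, the tub and the screwdriver alone.

Things in the scene. Friction and masses are not known exactly. Their poses are not given: they have to be found in the camera images.
- gauge: Force gauge readout, a grey plastic box 100 (x) x 150 (y) x 40 high, fixed to the bench top (z = 0). Origin: centre of its underside. A black display strip lies along the +x side of its top; the two keys stand on the -x side, 20 mm from the middle, 36 mm to +y (power) and 36 mm to -y (zero).
- power_key_top (a point): Centre of the top face of the larger, white round power key (32 mm across), 62 mm above the bench when up. Its black round collar is 48 mm across and ends 10 mm below the key's top.
- power_key (a joint): Travel of the power key in m: 0 up, 0.006 fully down. Spring: 1.5 N to start it, 5 N fully down; it springs back.
- zero_key_top (a point): Centre of the top face of the smaller, white round zero key (18 mm across), 62 mm above the bench when up; collar 34 mm across, ending 10 mm below the key's top.
- zero_key (a joint): Travel of the zero key in m: 0 up, 0.006 fully down. Spring: 1.5 N to start it, 5 N fully down; it springs back.
- bracket: Loose beech shelf bracket, T-shaped from above, about 0.13 kg, standing upright on the bench. Flange: an upright plate 100 wide (x) x 12 thick (y) x 60 high, its flat outer face at y = +60 mm. Web: an upright rib 18 thick (x), from y = -42 to +48 mm, 45 high, the thing to grip across its thickness. Origin: on the underside, in the middle of the web's thickness, 60 mm behind the flat face; z up. The flat face looks along +y of the bracket.
- jig: Assembly jig, fixed to the bench: a grey bed 200 (x) x 260 (y), its top 12 mm above the bench. Origin: centre of its underside (z = 0). An aluminium thrust block, 72 mm high overall, stands at its +y end (y = 100 to 125 mm) and carries two spring plungers. The backboard is pushed along +y of the jig.
- board_face (a point): Front of the backboard, an upright plywood board on two spring plungers, 150 wide (x) x 12 thick x 66 high, lower edge 2 mm above the bed, top 80 mm above the bench. The point: middle of the lower edge of its front face, which looks along -y of the jig; at rest it lies at x = 0, y = 0, z = 14 mm in the jig's frame, axes parallel to the jig's.
- backboard (a joint): How far the backboard has been pushed back along +y of the jig, in m: 0 at rest, 0.035 at the end of its travel. The springs push back 0.7 N per mm, from zero at rest (12 N at 0.017); nothing latches.
- jar: Bystander: amber glass jar with a steel lid, 80 across, 110 high. Origin: centre of its underside.
- tub: Bystander: clear plastic tub with a wooden lid, 98 across, 65 high. Origin: centre of its underside.
- screwdriver: Bystander: screwdriver with a black handle, lying on the bench.
Not all that is in view belongs to the job. Leave any yellow look-alike of the bracket alone. Leave any green look-alike of the gauge alone.

How it is judged (in metres and radians):
On the way, in this order (a step that is already met when the one before it is completed fails the run):
1. the power key is pressed down, the zero key being up (value of joint power_key above 0.004 m and value of joint zero_key below 0.002 m), for 0.05 s.
2. then the zero key is pressed down, the power key being up and the backboard not pushed (value of joint zero_key above 0.004 m and value of joint power_key below 0.002 m and value of joint backboard below 0.003 m), for 0.05 s.
3. the bracket is pressed flush on the backboard with 8 to 16 N for 2 s (contact force between bracket and backboard between 8 and 16 N and value of joint backboard between 0.011 and 0.023 m and contact force between any of the fingers, the arm and bracket above 2 N and contact force between each of the fingers, the arm and backboard below 1 N and angle between the y axis of bracket and the y axis of jig, either way round below 0.07 rad and angle between bracket's own z axis and vertical below 0.07 rad and z of bracket in the frame of jig between 0.008 and 0.018 m and x of bracket in the frame of backboard between -0.012 and 0.012 m and y of bracket in the frame of backboard below -0.05 m and linear speed of bracket below 0.01 m/s), for 2 s.
At the end, for the whole second after the job is handed in: For 2 s and through the last second the robot presses the bracket on the backboard with 8 to 16 N (board back 11 to 23 mm), flush and upright within 0.07 rad, centred within 12 mm, underside within 6 mm of the bed, still; the robot does not touch the board (all of step 3); the arm keeps its last pose, push and grip.
It fails at once if both keys pressed together (value of joint each of power_key, zero_key above 0.003 m).
It fails at once if the backboard shoved to the end of its travel (value of joint backboard above 0.034 m).
It fails at once if the jar is moved more than 30 mm (distance of jar from where it was at the start of the episode above 0.03 m).
It fails at once if the tub is moved more than 30 mm (distance of tub from where it was at the start of the episode above 0.03 m).
It fails at once if the screwdriver is moved more than 30 mm (distance of screwdriver from where it was at the start of the episode above 0.03 m).
It also fails if it takes over 59 s, if anything falls off the work surface, if the arm or the gripper's body presses on something with over 40 N, if the wrist force passes 120 N, or if a joint passes its speed limit or range.

## Working session

There is one attempt and no reset: what is moved stays moved. The work goes in short steps, each a Python script; the robot and the scene stay as the last script left them, time stands still between calls to the robot, and variables do not carry over. Pictures are saved under pics/ and viewed, at most 10 in all, crops included, and the job is handed in when it is done.

```bash
ls; mkdir -p pics; cat > h.py <<'E'
import numpy as np, cv2
from rig import robot
def K(n):
    c=robot.camera_info(n); return 192/np.tan(np.radians(c["vfov"]/2)),c["cx"],c["cy"],c
def world(n,depth,T=None):
    f,cx,cy,c=K(n); M=np.linalg.inv(np.array(c["view"])) if T is None else T
    v,u=np.mgrid[:384,:512]; P=np.stack([(u-cx)/f*depth,(v-cy)/f*depth,depth,np.ones_like(depth)],-1)
    return (P@M.T)[...,:3]
def ray(n,u,v,z,T=None):
    f,cx,cy,c=K(n); M=np.linalg.inv(np.array(c["view"])) if T is None else T
    d=M[:3,:3]@np.array([(u-cx)/f,(v-cy)/f,1]); o=M[:3,3]
    return o+d*(z-o[2])/d[2]
def wristT():
    T=np.eye(4);T[:3,:3]=robot.read_tcp_rot();T[:3,3]=robot.read_position()
    return T@np.array(robot.camera_info("wrist")["T_tool_cam"])
def down(yaw): # tool y axis at angle yaw (deg) in world
    a=np.radians(yaw); y=np.array([np.cos(a),np.sin(a),0]); z=np.array([0,0,-1.]); return np.stack([np.cross(y,z),y,z],1)
def save(n,im): cv2.imwrite(f"pics/{n}.png",im[...,::-1])
E
python3 - <<'E'
from h import *
for n in("top","scene"):
    im,d=robot.grab_frame(n); save(n,im); np.savez(n,im=im,d=d); c=robot.camera_info(n); print(c, (d==0).mean())
print(robot.camera_info("wrist"))
print(robot.read_t(),robot.read_tcp_rot())
E
```

```text
pics
{'vfov': 45.46100287248399, 'cx': 260.17326210345084, 'cy': 184.54663299858828, 'view': array([[ 4.20163964e-04, -9.99858037e-01,  1.68442571e-02,
         1.98270489e-02],
       [-9.97048230e-01, -1.71210972e-03, -7.67586789e-02,
         5.69398314e-01],
       [ 7.67766213e-02, -1.67622855e-02, -9.96907406e-01,
         1.60661075e+00],
       [ 0.00000000e+00,  0.00000000e+00,  0.00000000e+00,
         1.00000000e+00]])} 0.0039825439453125
{'vfov': 50.18347069106205, 'cx': 253.9979001672024, 'cy': 191.26549256345965, 'view': array([[-0.59531136,  0.80347834, -0.0051903 ,  0.31275705],
       [ 0.68505212,  0.50417041, -0.52584769, -0.37637263],
       [-0.41989044, -0.31659873, -0.85056291,  1.63078686],
       [ 0.        ,  0.        ,  0.        ,  1.        ]])} 0.0040130615234375
{'vfov': 65.25295408397041, 'cx': 257.1019895076807, 'cy': 192.22532451199717, 'T_tool_cam': array([[-4.36329109e-04, -9.69404476e-01, -2.45468475e-01,
         6.42822280e-02],
       [ 9.99999646e-01, -5.99491163e-04,  5.89975812e-04,
         8.00486531e-04],
       [-7.19081374e-04, -2.45468130e-01,  9.69404394e-01,
        -1.59086105e-01],
       [ 0.00000000e+00,  0.00000000e+00,  0.00000000e+00,
         1.00000000e+00]])}
0.1 [[-9.03166586e-01 -4.29289558e-01 -7.70362172e-04]
 [-4.29290220e-01  9.03165726e-01  1.25630677e-03]
 [ 1.56445334e-04  1.46536324e-03 -9.99998914e-01]]
```

View pics/top.png

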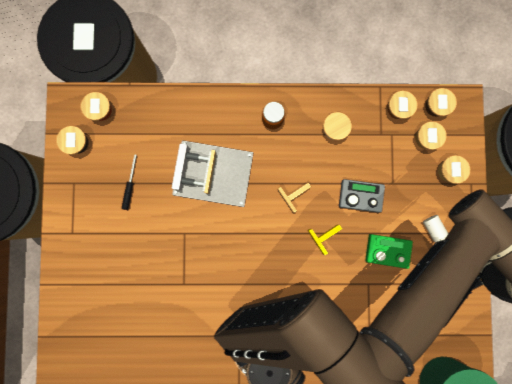

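View pics/scene.png

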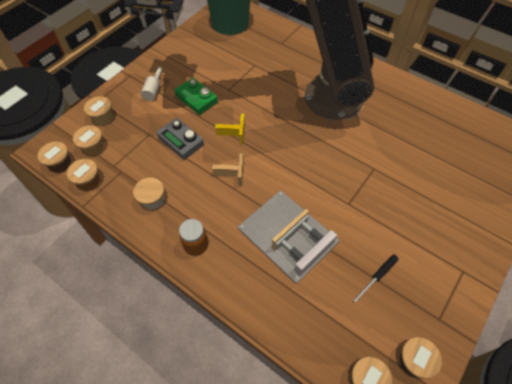

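The top view shows the gauge at about (362,196), its white keys at (351,199) and (375,200), the bracket at (295,197) with its flat face to the lower left, and the jig at (212,173) with its thrust block to the left. The jar is at (273,113), the tub at (338,126) and the screwdriver at (130,182). The scene view agrees, and the yellow and green look-alikes stand nearer the robot. Next I take close wrist views of each item.

```bash
python3 - <<'E'
from h import *
for nm,u,v,z in(("power",351,199,.062),("zero",375,200,.062),("brk",291,200,.05),("jig",212,173,.012)): print(nm,ray("top",u,v,z).round(3))
g=ray("top",362,198,.06); robot.goto([g[0]-.02,g[1],.27],down(90))
T=wristT(); im,d=robot.grab_frame("wrist"); save("w1",im); np.savez("w1",im=im,d=d,T=T)
b=ray("top",291,200,.05); robot.goto([b[0]-.02,b[1],.27],down(90))
T=wristT(); im2,d=robot.grab_frame("wrist"); save("w2",im2); np.savez("w2",im=im2,d=d,T=T)
j=ray("top",212,173,.012); robot.goto([j[0]-.03,j[1],.30],down(90))
T=wristT(); im3,d=robot.grab_frame("wrist"); save("w3",im3); np.savez("w3",im=im3,d=d,T=T)
save("w12",cv2.resize(np.vstack([np.hstack([im,im2]),np.hstack([im3,im3*0])]),(800,600)))
print(robot.read_t(),robot.read_qpos())
E
```

```text
power [ 0.517 -0.294  0.062]
zero [ 0.513 -0.377  0.062]
brk [ 0.513 -0.087  0.05 ]
jig [0.611 0.193 0.012]
3.675 [ 3.64715670e+01  1.24897566e+01 -9.84331101e-01  6.21851093e-03
 -7.65320234e+01 -1.26549899e+02]
```

View pics/w12.png

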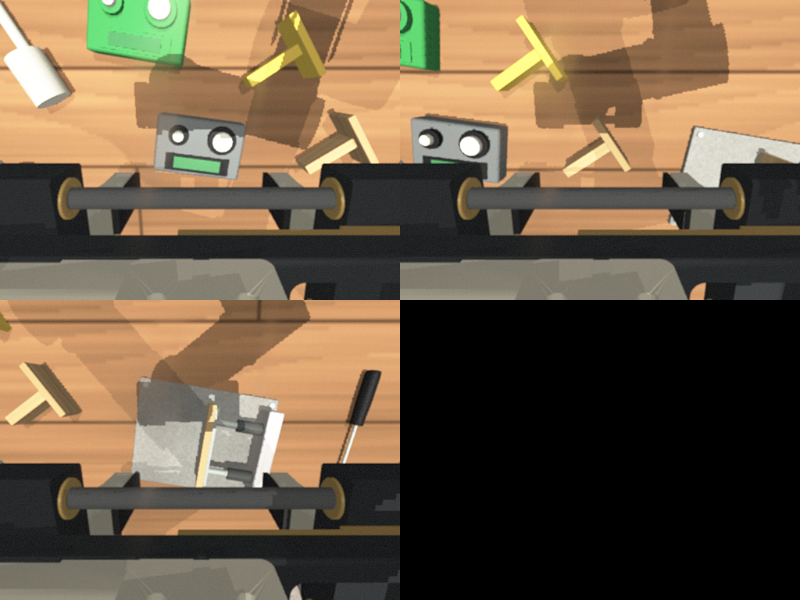

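The wrist view of the gauge (full-size pixels) shows the zero key at about (228,174) and the power key at (284,182). The second view has the bracket's web and flange junction at (780-512,190). The third has the board's top edge running from (271,135) to (262,238). Now I compute poses from these.

```bash
python3 - <<'E'
from h import *
def ld(n): a=np.load(n+".npz"); return a["im"],a["d"],a["T"]
im,d,T=ld("w1"); P=world("wrist",d,T)
hsv=cv2.cvtColor(im,cv2.COLOR_RGB2HSV)
m=((hsv[...,1]<50)&(hsv[...,2]>170)).astype(np.uint8)
for (u,v) in((228,174),(284,182)):
    w=np.zeros_like(m); cv2.circle(w,(u,v),24,1,-1)
    n,l,st,c=cv2.connectedComponentsWithStats(m&w); k=1+st[1:,4].argmax()
    print("key",st[k],c[k].round(1),ray("wrist",*c[k],.062,T).round(4), "depth",np.median(P[l==k],0).round(4))
for n,(u0,v0) in(("w2",(265,185)),("w1",(430,185)),("w3",(50,120))):
    im,d,T=ld(n); P=world("wrist",d,T); h=cv2.cvtColor(im,cv2.COLOR_RGB2HSV)
    near=np.hypot(P[...,0]-.515,P[...,1]+.087)<.13
    for lo,hi,nm in((.038,.050,"web"),(.055,.066,"flange")):
        q=P[near&(P[...,2]>lo)&(P[...,2]<hi)&(d>0)][:,:2].astype(np.float32)
        if len(q)>20: print(n,nm,len(q),cv2.minAreaRect(q))
im,d,T=ld("w3"); P=world("wrist",d,T)
a=np.load("top.npz"); Pt=world("top",a["d"])
for nm,Q,dd in(("w3",P,d),("top",Pt,a["d"])):
    near=np.hypot(Q[...,0]-.611,Q[...,1]-.193)<.17
    for lo,hi,s in((.074,.087,"board"),(.064,.074,"block"),(.008,.017,"bed")):
        q=Q[near&(Q[...,2]>lo)&(Q[...,2]<hi)&(dd>0)][:,:2].astype(np.float32); print(nm,s,len(q),cv2.minAreaRect(q) if len(q) else "")
E
```

```text
key [204 166  49  31 714] [228.6 182.8] [ 0.5155 -0.3674  0.062 ] depth [ 0.5218 -0.368   0.041 ]
key [272 170  26  25 507] [284.3 182.1] [ 0.5147 -0.2977  0.062 ] depth [ 0.5144 -0.298   0.0627]
w2 web 983 ((0.5020504593849182, -0.1307302713394165), (0.18807032704353333, 0.10174486041069031), 33.65900421142578)
w2 flange 840 ((0.47860971093177795, -0.09495791792869568), (0.19051343202590942, 0.016060125082731247), 36.32034683227539)
w1 web 1342 ((0.4837884306907654, -0.1162952408194542), (0.16901405155658722, 0.10303988307714462), 12.089615821838379)
w1 flange 922 ((0.4766060709953308, -0.0968548059463501), (0.18613766133785248, 0.0167292058467865), 36.476768493652344)
w3 web 1237 ((0.540576159954071, -0.10507416725158691), (0.09974674880504608, 0.10381656885147095), 33.76765823364258)
w3 flange 902 ((0.5152307152748108, -0.06747691333293915), (0.09960973262786865, 0.013292474672198296), 33.2220458984375)
w3 board 1119 ((0.6147655844688416, 0.25466638803482056), (0.12432702630758286, 0.14227591454982758), 82.3857650756836)
w3 block 1910 ((0.6170854568481445, 0.2564743459224701), (0.12453967332839966, 0.1524689495563507), 80.61737060546875)
w3 bed 16610 ((0.6104580163955688, 0.1943734884262085), (0.2596975266933441, 0.19976188242435455), 80.57160949707031)
top board 237 ((0.6213241219520569, 0.24981524050235748), (0.12247506529092789, 0.15773670375347137), 80.69075012207031)
top block 295 ((0.621178150177002, 0.2513987421989441), (0.1256611943244934, 0.15860044956207275), 80.78144073486328)
top bed 2489 ((0.621758222579956, 0.193101167678833), (0.33095136284828186, 0.3127506971359253), 80.32459259033203)
```

```bash
python3 - <<'E'
from h import *
a=np.load("w1.npz"); im,d,T=a["im"],a["d"],a["T"]; P=world("wrist",d,T)
m=((P[...,2]>.057)&(P[...,2]<.067)&(im.min(-1)>110)&(np.abs(P[...,0]-.515)<.04)).astype(np.uint8)
n,l,st,c=cv2.connectedComponentsWithStats(m)
pt=[]
for k in range(1,n):
    if st[k,4]>60:
        p=P[l==k].mean(0); r=ray("wrist",*c[k],.062,T); print(st[k],p.round(4),r.round(4)); 
        if -.40<r[1]<-.27: pt.append(r)
pt=sorted(pt,key=lambda r:-r[1]); print(len(pt),np.linalg.norm(pt[0]-pt[-1]))
assert len(pt)==2 and abs(np.linalg.norm(pt[0]-pt[1])-.072)<.006
R=down(90); robot.move_gripper(0)
robot.goto([*pt[0][:2],.10],R); f0=robot.read_force()
for i,p in enumerate(pt):
    if i: robot.goto([*p[:2],.10],R)
    robot.servo_line([*p[:2],.065],speed=.08)
    robot.servo_line([*p[:2],.0557],speed=.03); robot.dwell(.2)
    print(robot.read_position().round(4),robot.read_force()-f0)
    robot.servo_line([*p[:2],.10],speed=.08); robot.dwell(.1)
print(robot.read_t())
E
```

```text
[446 150  40  59 683] [ 0.5114 -0.0714  0.061 ] [ 0.5109 -0.0723  0.062 ]
[221 168  15  14 158] [ 0.5049 -0.3681  0.0624] [ 0.505  -0.3682  0.062 ]
[272 170  26  25 487] [ 0.5142 -0.2973  0.0627] [ 0.5143 -0.2972  0.062 ]
2 0.07158419943331176
[ 0.5151 -0.2975  0.0563] [ 0.66947555 -0.91543616  5.03405994]
[ 0.5058 -0.3685  0.0563] [ 1.21068089 -0.51322079  5.49297776]
11.5083
```

```bash
python3 - <<'E'
from h import *
th=np.radians(33.4); X=np.array([np.cos(th),np.sin(th)]); Y=np.array([-X[1],X[0]])
o=np.array([.5152,-.0675])-.054*Y; g=o+.005*Y
R=down(213.4); robot.goto([*g,.20],R); robot.move_gripper(1.0)
T=wristT(); im,d=robot.grab_frame("wrist"); P=world("wrist",d,T)
q=P[(np.hypot(P[...,0]-.515,P[...,1]+.0675)<.06)&(P[...,2]>.055)&(P[...,2]<.066)][:,:2].astype(np.float32)
r=cv2.minAreaRect(q); print(len(q),r,g)
robot.servo_line([*g,.013],speed=.12); robot.move_gripper(0)
print(robot.read_grip_width(),robot.read_finger_force(),robot.read_position(),robot.read_force())
robot.servo_line([*g,.10],speed=.1)
T=wristT(); im,d=robot.grab_frame("wrist"); save("w4",im); np.savez("w4",im=im,d=d,T=T)
print(robot.read_grip_width(),robot.read_force(),robot.read_t())
E
```

```text
1106 ((0.515011727809906, -0.06890882551670074), (0.09864678978919983, 0.012068069539964199), 33.77152633666992) [ 0.54217356 -0.10840755]
0.1997349596239345 29.950963854789734 [ 0.54205491 -0.10844022  0.01296068] [-0.92513857 -0.63719587 -0.66839512]
0.20267251254639904 [-0.14216376  0.86557368 -1.86974625] 18.35
```

View pics/w4.png

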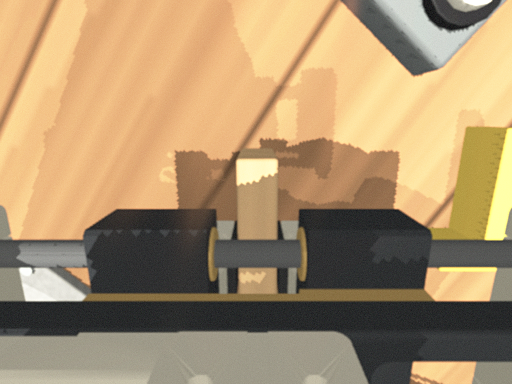

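The bracket is held square: the web runs vertically at columns 237–278, and the grip width matches 18 mm. Next I carry it to the jig.

```bash
cat >> h.py <<'E'
YW=-9.43; _a=np.radians(YW); JX=np.array([np.cos(_a),np.sin(_a)]); JY=np.array([-JX[1],JX[0]]); J=np.array([.6105,.1944])
def jp(x,y,z): return [*(J+x*JX+y*JY),z]
E
python3 - <<'E'
from h import *
p=robot.read_position(); robot.servo_line([*p[:2],.15])
robot.goto(jp(0,-.09,.15),down(180+YW)); robot.servo_line(jp(0,-.09,.05),speed=.1)
robot.servo_line(jp(0,-.09,.027),speed=.04); robot.dwell(.2); f0=robot.read_force(); print(f0)
robot.servo_line(jp(0,-.09,.0255),speed=.02); robot.dwell(.2); print(robot.read_force()-f0)
for y in (-.062,-.056,-.053,-.050,-.047,-.044,-.041):
    robot.servo_line(jp(0,y,.0255),speed=.03); robot.dwell(.15); f=robot.read_force()-f0
    q=robot.read_position(); print(y,((q[:2]-J)@JY).round(4),q[2].round(4),"fy",(f[:2]@JY).round(2),"fx",(f[:2]@JX).round(2),"fz",f[2].round(2))
T=wristT(); im,d=robot.grab_frame("wrist"); save("w5",im)
im,d=robot.grab_frame("scene"); np.savez("s2",im=im,d=d); save("s2",cv2.resize(im[150:310,200:380],(720,640)[:2] and (675,600),interpolation=2))
print(robot.read_t(),robot.read_grip_width())
E
```

```text
[ 0.30669847  0.64171201 -1.14244859]
[ 0.0453291 -0.1633527 -0.268059 ]
-0.062 -0.0622 0.0255 fy -1.64 fx 0.32 fz -0.65
-0.056 -0.056 0.0255 fy 0.63 fx 0.17 fz 0.21
-0.053 -0.0532 0.0254 fy -1.92 fx -0.4 fz 0.23
-0.05 -0.0503 0.0254 fy -4.6 fx -0.83 fz 1.15
-0.047 -0.0476 0.0254 fy -6.31 fx 0.33 fz 2.05
-0.044 -0.045 0.0254 fy -7.47 fx 0.11 fz 2.36
-0.041 -0.0425 0.0254 fy -10.55 fx -0.28 fz 2.1
26.2083 0.20255245654672765
```

View pics/s2.png

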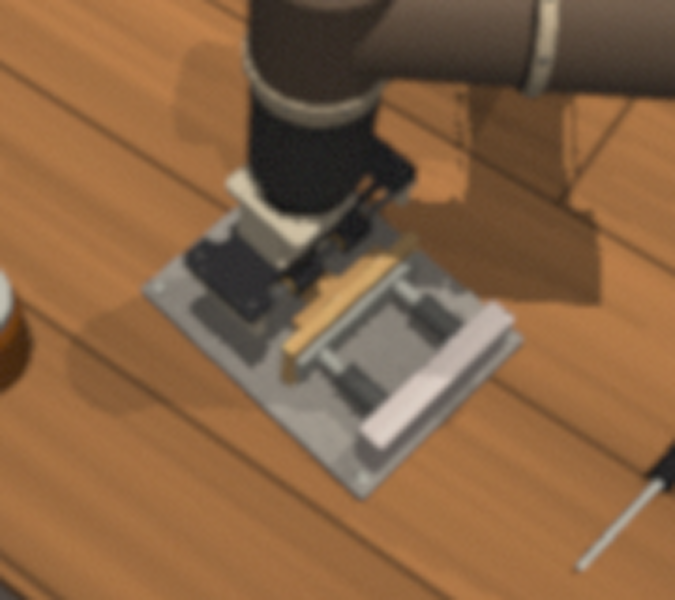

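The scene crop shows the bracket held, with the flange parallel to and against the board (board edge from about (300,355) to (405,265)) and the plungers partly compressed. I keep pressing to 12 N, using averaged readings.

```bash
python3 - <<'E'
from h import *
f0=np.array([.307,.642,-1.142])
def rd():
    F=[]
    for _ in range(12): F.append(robot.read_force()-f0); robot.dwell(.03)
    f=np.mean(F,0); q=robot.read_position(); fy=f[:2]@JY; y=(q[:2]-J)@JY
    print("y",y.round(4),"x",((q[:2]-J)@JX).round(4),"z",q[2].round(4),"fy",fy.round(2),"fz",f[2].round(2),"sd",np.std(F,0).round(2)); return y,fy
c=-.041; rd()
for c in(-.0385,-.0365,-.035,-.034):
    robot.servo_line(jp(0,c,.0255),speed=.02); robot.dwell(.3); y,fy=rd()
    if fy<-12.3 or y>-.0375: break
print(c)
# board position from top-edge cloud, scene camera, rest vs pushed
im,d=robot.grab_frame("scene"); P=world("scene",d)
b=P[(P[...,2]>.076)&(P[...,2]<.086)][:,:2]-J; x,y=b@JX,b@JY
k=(np.abs(x)<.08)&(y>-.02)&(y<.06); print("board top y pct",np.percentile(y[k],[2,10,50,90,98]).round(4),k.sum())
a=np.load("scene.npz"); P=world("scene",a["d"]); b=P[(P[...,2]>.076)&(P[...,2]<.086)][:,:2]-J; x,y=b@JX,b@JY
k=(np.abs(x)<.08)&(y>-.02)&(y<.06); print("at rest",np.percentile(y[k],[2,10,50,90,98]).round(4),np.percentile(x[k],[2,98]),k.sum())
print(robot.read_t())
E
```

```text
y -0.0425 x -0.0003 z 0.0254 fy -9.66 fz 2.68 sd [0.32 0.53 0.41]
y -0.0404 x -0.0004 z 0.0254 fy -11.07 fz 2.75 sd [0.38 0.29 0.36]
y -0.0387 x -0.0004 z 0.0254 fy -12.06 fz 2.86 sd [0.53 0.39 0.5 ]
y -0.0374 x -0.0004 z 0.0254 fy -12.85 fz 3.16 sd [0.29 0.5  0.61]
-0.035
board top y pct [0.0109 0.0183 0.0237 0.029  0.0302] 201
at rest [0.0001 0.0011 0.0065 0.0113 0.0123] [-0.0709421   0.07298673] 185
29.5333
```

```bash
python3 - <<'E'
from h import *
for n in("scene","top"):
    im,d=robot.grab_frame(n); P=world(n,d); b=P[...,:2]-J; x,y,z=b@JX,b@JY,P[...,2]
    k=(np.abs(x)<.06)&(y>.0)&(y<.016)&(z>.064)&(z<.076); print(n,k.sum())
    if k.sum()>10: print(np.percentile(x[k],[1,99]).round(4),np.percentile(y[k],[2,50,98]).round(4),"yaw",np.polyfit(x[k],y[k],1)[0].round(3),"z med",np.median(z[k]).round(4),"roll",np.polyfit(x[k],z[k],1)[0].round(3))
robot.dwell(2.5); f=robot.read_force()-[.307,.642,-1.142]; print(f[:2]@JY,robot.read_t())
E
```

```text
scene 87
[-0.0466  0.0501] [0.0058 0.0105 0.0155] yaw -0.005 z med 0.0723 roll -0.011
top 3
-13.178303784505163 32.1333
```

The bracket is flush and centred: yaw is about 0, x runs from -47 to +50 mm, the flange top is at 72 mm, and the board is back about 17 mm. I hand the job in.

```bash
python3 -c "
from rig import robot
print(robot.job_done())"
```

```text
the job is handed in; nothing more can be done
None
```

I pressed the power key and then the zero key fully down and let each up, then stood the bracket flush and centred on the backboard. I handed the job in with the arm still pressing it at about 12–13 N (board back about 17 mm); the jar, tub and screwdriver were left alone.

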